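# Roll the piston pin along the check plate into the marked bay

### The arm

A 6-joint arm with a two-finger parallel gripper is mounted at the origin on the work surface. World frame = base frame: x ahead of the robot, y to its left, z up, the work surface at z = 0. Lengths are in m, angles in rad, forces in N, time in s.
With the tool pointing down it reaches from about 0.3 to 0.775 m from the base axis. Payload 14.6 kg.
Tool frame: the origin (TCP) lies at the very end of the fingers, on their centre line; the grasp point (between the pads) lies 19 mm behind it; z points along the fingers, y is the direction in which the jaws open and shut (so a half turn about z gives the same grasp; the last joint's range is limited). The gripper opens to 94 mm and grips with 3 to 60 N. Pads are 16 mm wide; open, the fingers measure 119 mm over their backs; the gripper's body (75 mm by 177 mm) begins 78 mm behind the grasp point.
Start: joints at [-1.408, 0.3, 1.521, -0, 1.321, -0.067], TCP at [0.125, -0.536, 0.205] pointing down, gripper open.
Joint ranges: [-3.03, 3.03], [-0.79, 2.21], [0.23, 2.52], [-1.04, 4.18], [0, 3.07], [-2.55, 2.55]. Speed limits (rad/s): [2.22, 2.22, 2.57, 3.14, 3.14, 3.14].

### API

Orientations are given as [roll, pitch, yaw] about the fixed x, y, z axes, in that order (R = Rz(yaw) Ry(pitch) Rx(roll)).
In Python, from station import get_obs, vision, hand_in gives the robot as it stands.
- The arm moves only by the tool play_rows, never from a script. Its argument "moves" is a list of rows, each an object with "claw": the opening, from 0 (shut) to 1 (fully open); "linear": the shift along the tool's x, y, z in mm, a list of three; "turn": the turn, a rotation vector about the tool's x, y, z in rad, a list of three. In form: [{"claw": claw, "linear": [tx, ty, tz], "turn": [ax, ay, az]}, ...]. A call has 1 to 8 rows; each row is the pose to reach, as a shift and turn from the pose measured when the call began, along the tool's axes at that moment; what a row does not reach only later rows make up. A row lasts 1/8 s, in which the tool goes at most 62.5 mm and 10.7 degrees, less where a joint would pass 70% of its speed; a pose out of reach is approached as far as the arm can. A call with a gripper value outside its range is refused whole. The fingers move at their own pace and stop on an object; "force" is the grip in N (left out, the last holds). Time passes only in rows, so rows that repeat a pose let the fingers close. It gives the time, the measured TCP pose, the force and the opening at its end, in the units of the state.
- get_obs(): the state, without advancing time (a new reading comes with each control period).
- vision.camera(name): name is "scene" or "top" or "wrist"; returns the picture (400x640x3 uint8, blue, green, red); there is no depth.
- vision.camera_info(name): a dict with "camera_matrix" (3x3 intrinsics, pixels), "rvec" (rotation vector, rad) and "tvec" (3), from world to camera coordinates, as OpenCV has them; the wrist camera has in their place "mount" (4x4, takes a point from camera to tool coordinates, whose origin is the TCP and whose axes are the flange's). Camera axes: x right, y down, z forward; pixel columns grow to the right and rows downward; lengths in m; the calibration is good to about 2 mm. The wrist camera is an equidistant fisheye: a pixel r from the principal point sees the ray r / f radians off the axis. A picture is of the moment at which its call begins: read the wrist's pose just before it. camera_info takes no time and is no camera call.
- hand_in(): hands the job in, once; it reports no verdict.
The state is a dict: "time_s": time; "qpos": joint angles; "joint_vel": joint speeds; "tau": joint torques, N m; "ee_pos": TCP position; "eef_rot": TCP orientation; "force": force on the tool from outside, world axes, zero at the start; "moment": the same for the moment, N m; "grip_width": finger opening in m.
Only numpy, scipy, OpenCV 4.12 (cv2) and the standard library are available. Lean on these libraries where they do the work, as an engineer would, in place of code of your own. Each camera call takes 0.05 s, during which the arm holds its last target.

### The job

Check the steel piston pin for straightness: stroke over its top with the fingertips, as often as needed, so that it rolls along the grey check plate, and leave it at rest wholly between the two black lines. It must roll, not slide along; touch only its upper half, and never pinch or lift it. Leave the parts dish, the socket and the tin where they are.

Things in the scene. Friction and masses are not known exactly. Their poses are not given: they have to be found in the camera images.
- pin: the piston pin: steel cylinder, 40 mm diameter, 100 mm long, dark round ends, 0.35 to 0.65 kg, loose near the plate's middle. Origin at its centre, 20 mm above the plate's top; x axis along it, y and z turn as it rolls. Pressed on top (about 4 N) by a tip moving level, square to its axis, it rolls half as far as the tip, which so runs off ahead: set it back for a new stroke. Let go, it stays
- pin_end_a (a point): centre of the pin's end face at -x of the pin (on the axis, 50 mm from the centre)
- pin_end_b (a point): centre of the pin's end face at +x of the pin (on the axis, 50 mm from the centre)
- plate: the check plate: flat, level, mid-grey slab 170 x 500 x 8 mm (x, y, z), fixed. Origin at the centre of its underside, on the work surface; its top is 8 mm up, so the pin's top line is 48 mm above the work surface. The pin lies across it and rolls along the plate's y axis
- bay: the bay: two thin black lines painted across the plate (along its x axis), 72 mm apart between centres, 68 mm clear; its middle is 66 to 95 mm from the plate's middle, towards either of its ends. They cannot be felt. Origin midway between them, on the plate's top and its long centre line; axes parallel to the plate's
- dish: a round steel parts dish, 60 mm across and 26 mm high, loose on the plate towards the end opposite the bay; leave alone. Origin at the centre of its underside
- socket: a dark steel deep socket standing on end, 32 mm across and 66 mm high, beyond the plate; leave alone. Origin at the centre of its underside
- tin: a small aluminium tin, 72 mm across and 85 mm high, beyond the plate; leave alone. Origin at the centre of its underside
Not all that is in view belongs to the job. Leave any blue or purple look-alike of the pin alone.

How it is judged:
On the way:
1. the pin has rolled more than a quarter turn (over 1.8 rad from how it first lay) (angle between pin's own z axis and vertical above 1.8 rad).
At the end, for the whole second after the job is handed in: the pin lies on the plate wholly between the two lines (both ends of its axis within 14 mm of the bay's middle line, its centre within 40 mm of the plate's long centre line), at rest (under 10 mm/s) (y of pin_end_a in the frame of bay between -0.014 and 0.014 m and y of pin_end_b in the frame of bay between -0.014 and 0.014 m and x of pin in the frame of bay between -0.04 and 0.04 m and z of pin in the frame of bay between 0.017 and 0.023 m and linear speed of pin below 0.01 m/s); the robot touches nothing.
It fails at once if the pin is lifted more than 7 mm off the plate (height (world z) of pin above 0.035 m).
It fails at once if the pin is pushed on its lower half or gripped: the fingers touch it while the grasp point, about 19 mm behind the fingertips, is less than 46 mm above the work surface (contact force between the fingers and pin above 0.5 N and height (world z) of the grasp point below 0.046 m).
It fails at once if the dish, socket or tin is moved more than 15 mm (distance of any of dish, socket, tin from where it was at the start of the episode above 0.015 m).
It also fails if it takes over 54 s, if anything falls off the work surface, if the arm or the gripper's body presses on something with over 40 N, if the wrist force passes 120 N, or if a joint passes its speed limit or range.

## Working session

There is one attempt and no reset: what is moved stays moved. The work goes in short steps, Python scripts to look and compute and a tool call to move; the robot and the scene stay as the last step left them, time stands still between calls to the robot, and variables do not carry over. Pictures are saved under pics/ and viewed, and the job is handed in when it is done.

Besides the shell and the picture viewer there is one more tool, called after "Request:" by a JSON object that holds its "method" and its "body", one argument or row to a line. play_rows: Moves the arm, as the interface text tells. Its arguments: {"type":"object","properties":{"moves":{"type":"array","items":{"type":"object","properties":{"claw":{"type":"number"},"linear":{"type":"array","items":{"type":"number"}},"turn":{"type":"array","items":{"type":"number"}}}}},"force":{"type":"number"}},"required":["moves"]}

```bash
mkdir -p pics; python3 - <<'E'
from station import get_obs, vision
import cv2
o=get_obs(); print(o)
for n in ("scene","top"):
    cv2.imwrite(f"pics/{n}0.png",vision.camera(n)); print(n,vision.camera_info(n))
E
```

```text
{'time_s': 0.0, 'qpos': array([-1.40758210e+00,  3.00504688e-01,  1.52160227e+00, -5.25634564e-05,
        1.32068688e+00, -6.66126185e-02]), 'joint_vel': array([ 0.00073065, -0.00041243,  0.00070074,  0.00031532, -0.0007319 ,
       -0.00138477]), 'tau': array([-7.56595600e-04, -5.31811345e+01, -3.52733552e+01,  7.07883644e-02,
        2.44344230e-02, -8.98818666e-05]), 'ee_pos': array([ 0.12522787, -0.53527661,  0.20485894]), 'eef_rot': array([-3.14039074e+00, -2.91554789e-05,  2.29839864e-01]), 'force': array([-0.4514171 , -0.6202729 ,  0.27179059]), 'moment': array([ 0.0274612 ,  0.00353676, -0.00904778]), 'grip_width': 0.09385957012692614}
scene {'camera_matrix': array([[365.59841336,   0.        , 323.35518053],
       [  0.        , 365.59841336, 196.23845553],
       [  0.        ,   0.        ,   1.        ]]), 'rvec': array([ 1.49929015,  2.31636522, -0.67358906]), 'tvec': array([ 0.19262859, -0.36478188,  0.9553995 ])}
top {'camera_matrix': array([[424.08746096,   0.        , 327.94375921],
       [  0.        , 424.08746096, 200.41502755],
       [  0.        ,   0.        ,   1.        ]]), 'rvec': array([ 2.18695982, -2.18556598,  0.06235825]), 'tvec': array([0.01641005, 0.51894496, 0.84356363])}
```

View pics/scene0.png

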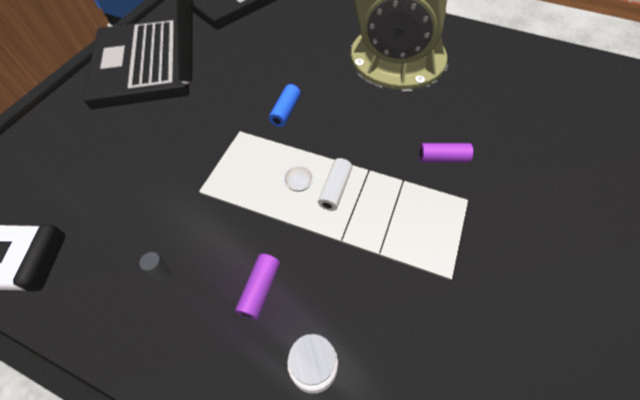

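View pics/top0.png

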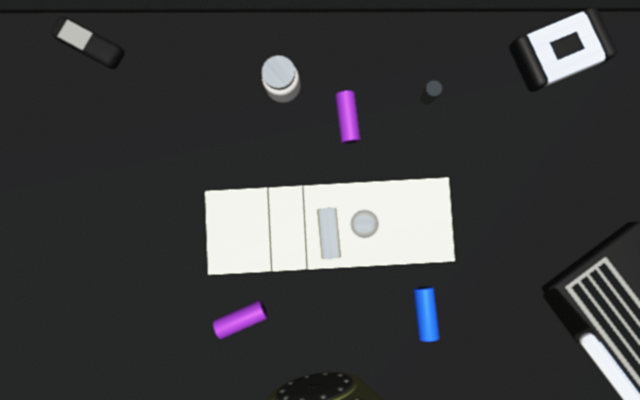

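The bare steel pin is the grey cylinder at top (329,233), scene (335,184). Its look-alikes are purple at top (347,116) and (240,320), and blue at (426,314). The dish is at (364,223) and the bay lines are at columns ~269 and ~305. I'll enlarge the view to confirm this and measure.

```bash
cat > h.py <<'E'
import numpy as np, cv2
from station import get_obs, vision
def ray(n,px):
    i=vision.camera_info(n); K=i["camera_matrix"]; R=cv2.Rodrigues(np.array(i["rvec"]))[0]; t=np.array(i["tvec"]).ravel()
    d=R.T@np.linalg.inv(K)@np.array([px[0],px[1],1.]); return -R.T@t,d
def at(n,px,z):
    c,d=ray(n,px); return c+d*(z-c[2])/d[2]
def proj(n,P):
    i=vision.camera_info(n); return cv2.projectPoints(np.array(P,float).reshape(-1,3),np.array(i["rvec"]),np.array(i["tvec"]),i["camera_matrix"],None)[0][:,0]
E
python3 - <<'E'
from h import *
im=cv2.imread("pics/top0.png")
g=im.max(2)
m=((g>185)).astype(np.uint8); 
m=cv2.morphologyEx(m,cv2.MORPH_CLOSE,np.ones((7,7)))
n,l,s,c=cv2.connectedComponentsWithStats(m); k=[i for i in range(1,n) if s[i,0]<300<s[i,0]+s[i,2]][0:]
k=max(k,key=lambda i:s[i,4])
cn=max(cv2.findContours((l==k).astype(np.uint8),0,1)[0],key=cv2.contourArea)
r=cv2.minAreaRect(cn); print(r); b=cv2.boxPoints(r)
for p in b: print(p,at("top",p,.008).round(4))
for p in [(329,233),(364,223)]: print(at("top",p,.03))
c=cv2.resize(im[170:285,195:465],None,fx=2.9,fy=2.9,interpolation=cv2.INTER_CUBIC)
cv2.imwrite("pics/crop0.png",c)
E
```

```text
((328.7937927246094, 225.78924560546875), (83.20503234863281, 246.4533233642578), 86.8201675415039)
[203.44917 191.08617] [0.5386 0.2726 0.008 ]
[449.523   177.41539] [ 0.5669 -0.2326  0.008 ]
[454.13843 260.4923 ] [ 0.3976 -0.239   0.008 ]
[208.06458 274.1631 ] [0.3694 0.2599 0.008 ]
[0.45322545 0.0145042  0.03      ]
[ 0.47311492 -0.05507071  0.03      ]
```

View pics/crop0.png

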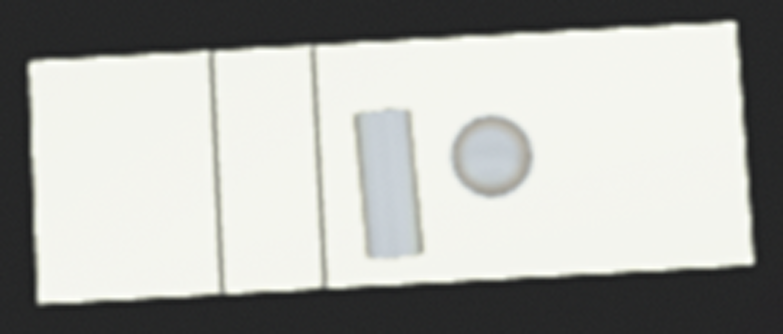

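The crop confirms the bare steel pin at crop (390,182), parallel to the lines to within about 1–2°. The bay lines run (211,50)–(222,293) and (313,44)–(324,287). The dish is on the other side.

```bash
cat >> h.py <<'E'
C=lambda x,y:(x/2.9+195,y/2.9+170)
E
python3 - <<'E'
from h import *
cor=np.array([at("top",C(*p),.008)[:2] for p in [(29,61),(736,21),(754,264),(38,303)]])
print(cor, cor.mean(0))
def line(a,b,z): return at("top",C(*a),z)[:2],at("top",C(*b),z)[:2]
L1=line((211,50),(222,293),.008);L2=line((313,44),(324,287),.008)
ye=(cor[0]+cor[3]-cor[1]-cor[2]); ye/=np.linalg.norm(ye); xe=np.array([ye[1],-ye[0]])
print("ydir(to bay)",ye,"xdir",xe, "yaw",np.arctan2(xe[1],xe[0]))
bay=(L1[0]+L1[1]+L2[0]+L2[1])/4; print("bay",bay,[( (p-cor.mean(0))@ye).round(4) for p in (*L1,*L2)])
A=line((355,113),(367,256),.03);B=line((409,109),(422,252),.03)
e1=(A[0]+B[0])/2;e2=(A[1]+B[1])/2
pc=(e1+e2)/2;print("pin",e1,e2,pc,"len",np.linalg.norm(e1-e2),"ax yaw",np.arctan2(*(e1-e2)[::-1]),"width",np.linalg.norm(A[0]-B[0]))
print("pin in bay frame x,y",(pc-bay)@xe,(pc-bay)@ye,"ends y",(e1-bay)@ye,(e2-bay)@ye)
# check by scene cam
axd=(e1-e2)/np.linalg.norm(e1-e2)
P=[[*(pc+50e-3*s*axd),.028] for s in(-1,1)]
print(proj("scene",P), proj("top",P), proj("scene",[[*c,.008] for c in cor]))
im=cv2.imread("pics/scene0.png")
for p in proj("scene",P+[[*c,.008] for c in cor]+[[*p,.008] for p in (*L1,*L2)]): cv2.circle(im,tuple(int(v) for v in p.round()),1,(0,0,255),-1)
cv2.imwrite("pics/sc1.png",cv2.resize(im[120:280,190:480],None,fx=2.7,fy=2.7))
E
```

```text
[[ 0.53867069  0.2694084 ]
 [ 0.56721459 -0.23108603]
 [ 0.39653185 -0.2407115 ]
 [ 0.36877272  0.25983904]] [0.46779746 0.01436248]
ydir(to bay) [-0.0561555   0.99842203] xdir [0.99842203 0.0561555 ] yaw 0.056185057077092475
bay [0.46334997 0.09984308] [np.float64(0.1214), np.float64(0.1217), np.float64(0.0491), np.float64(0.0502)]
pin [0.50237288 0.01907542] [0.40471162 0.0104458 ] [0.45354225 0.01476061] len 0.09804179023409214 ax yaw 0.08813379194725783 width 0.03722572661747579
pin in bay frame x,y -0.014570088783044614 -0.0843974519807709 ends y -0.08283156282080147 -0.08596334114074032
[[341.50484015 163.91017222]
 [325.25707235 204.30241147]] [[331.07632783 258.0092673 ]
 [326.69027913 207.83299851]] [[450.12901408 277.55323846]
 [196.64890692 190.47467456]
 [237.67328837 130.08678585]
 [466.34085021 198.84337728]]
```

View pics/sc1.png

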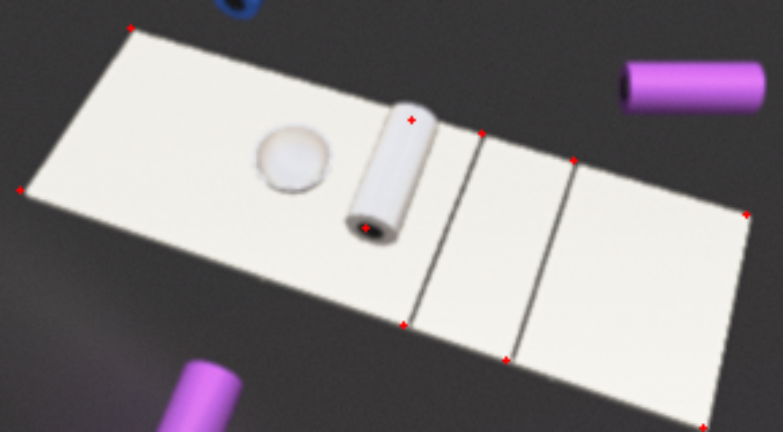

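```bash
cat >> h.py <<'E'
from scipy.spatial.transform import Rotation as Ro
def go(p,yaw=1.659,roll=np.pi):
    o=get_obs(); R=Ro.from_euler("xyz",o["eef_rot"]); T=Ro.from_euler("xyz",[roll,0,yaw])
    print("mm",(R.inv().apply(np.array(p)-o["ee_pos"])*1000).round(1),"turn",(R.inv()*T).as_rotvec().round(3))
E
python3 -c "
from h import *
go([.4535,.008,.2])"
```

```text
mm [ 443.4 -454.3    5.4] turn [-1.000e-03 -1.000e-03 -1.429e+00]
```

Request:
{"method": "play_rows", "body": {
  "moves": [
    {"claw": 0.43, "linear": [55, -57, 1], "turn": [0, 0, -0.178]},
    {"claw": 0.43, "linear": [111, -113, 1], "turn": [0, 0, -0.357]},
    {"claw": 0.43, "linear": [166, -170, 2], "turn": [0, 0, -0.536]},
    {"claw": 0.43, "linear": [222, -227, 3], "turn": [0, 0, -0.715]},
    {"claw": 0.43, "linear": [277, -284, 3], "turn": [0, 0, -0.893]},
    {"claw": 0.43, "linear": [333, -340, 4], "turn": [0, 0, -1.072]},
    {"claw": 0.43, "linear": [388, -397, 5], "turn": [0, 0, -1.25]},
    {"claw": 0.43, "linear": [443, -454, 5], "turn": [0, 0, -1.429]}
  ],
  "force": 20
}}

```text
time_s: 1.1
ee_pos: [0.3845, -0.1057, 0.2013]
eef_rot: [3.141, -0.001, 1.665]
force: [0.9, -0.8, -1.0]
grip_width: 0.0405
```

```bash
python3 -c "
from h import *
go([.454,.009,.08]);o=get_obs();print(o)"
```

```text
mm [107.6  79.9 121.4] turn [ 0.    -0.001  0.006]
{'time_s': 1.1, 'qpos': array([-3.60739745e-01, -4.15545648e-02,  1.91671190e+00,  8.74365612e-04,
        1.26653376e+00, -4.54806286e-01]), 'joint_vel': array([ 1.26821096,  0.24838988, -0.22904817,  0.00164947, -0.02298833,
       -0.15826819]), 'tau': array([ -9.34426814, -35.88041425, -31.41168952,   0.11981823,
         0.33523237,   0.36378256]), 'ee_pos': array([ 0.3844703 , -0.10568144,  0.2012703 ]), 'eef_rot': array([ 3.14131475e+00, -7.92675784e-04,  1.66460099e+00]), 'force': array([ 0.94577308, -0.7639576 , -0.98083841]), 'moment': array([-0.06998289, -0.10930549,  0.03789125]), 'grip_width': 0.04051463651739781}
```

Request:
{"method": "play_rows", "body": {
  "moves": [
    {"claw": 0.43, "linear": [54, 40, 10], "turn": [0, 0, 0.006]},
    {"claw": 0.43, "linear": [107, 80, 30], "turn": [0, 0, 0.006]},
    {"claw": 0.43, "linear": [108, 80, 80], "turn": [0, 0, 0.006]},
    {"claw": 0.43, "linear": [108, 80, 121], "turn": [0, 0, 0.006]},
    {"claw": 0.43, "linear": [108, 80, 131], "turn": [0, 0, 0.006]},
    {"claw": 0.43, "linear": [108, 80, 136], "turn": [0, 0, 0.006]},
    {"claw": 0.43, "linear": [108, 80, 137], "turn": [0, 0, 0.006]},
    {"claw": 0.43, "linear": [108, 80, 137], "turn": [0, 0, 0.006]}
  ]
}}

```text
time_s: 2.1
ee_pos: [0.4546, 0.0093, 0.0654]
eef_rot: [3.14, -0.001, 1.658]
force: [-0.3, 0.6, 0.7]
grip_width: 0.0403
```

```bash
python3 -c "
from h import *
i=vision.camera('top');cv2.imwrite('pics/t2.png',cv2.resize(i[170:285,195:465],None,fx=2.9,fy=2.9))
i=vision.camera('scene');cv2.imwrite('pics/s2.png',cv2.resize(i[100:260,240:500],None,fx=3,fy=3))
go([.454,.0098,.048]);o=get_obs();print(o['ee_pos'],o['eef_rot'],o['force'],o['moment'])"
```

```text
mm [ 0.5 -0.4 17.1] turn [ 0.002 -0.001 -0.001]
[0.45442051 0.00935897 0.06513165] [ 3.14000479e+00 -6.49488466e-04  1.65838828e+00] [0.69532795 0.95813961 0.01409885] [-0.03075113 -0.16289625 -0.00209246]
```

View pics/s2.png

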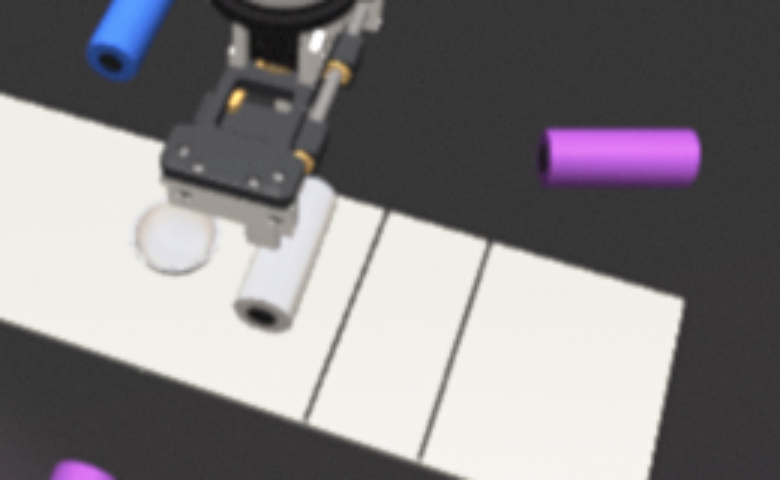

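View pics/t2.png

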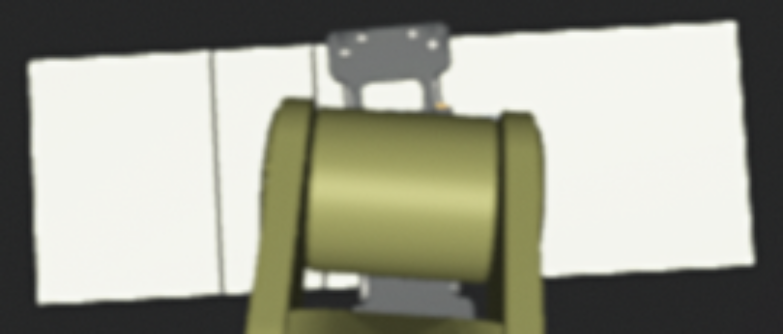

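The fingertips are over the pin's middle, about 17 mm above its top, with the pads aligned along its axis. Next I'll lower them gently to contact.

Request:
{"method": "play_rows", "body": {
  "moves": [
    {"claw": 0.43, "linear": [0, 0, 9], "turn": [0, 0, 0]},
    {"claw": 0.43, "linear": [0, 0, 14], "turn": [0, 0, 0]},
    {"claw": 0.43, "linear": [0, 0, 16], "turn": [0, 0, 0]},
    {"claw": 0.43, "linear": [0, 0, 17], "turn": [0, 0, 0]},
    {"claw": 0.43, "linear": [0, 0, 17], "turn": [0, 0, 0]}
  ]
}}

```text
time_s: 2.82
ee_pos: [0.4544, 0.0094, 0.0482]
eef_rot: [3.14, -0.001, 1.658]
force: [-0.5, -0.7, 1.6]
grip_width: 0.0407
```

```bash
python3 -c "
from h import *
o=get_obs();print(o['ee_pos'],o['eef_rot'],o['force'],o['moment'])"
```

```text
[0.45442446 0.00936294 0.04822215] [ 3.14009791e+00 -6.07197471e-04  1.65846560e+00] [-0.47951004 -0.68271086  1.62983388] [-0.0498455   0.15058119  0.02603789]
```

Request:
{"method": "play_rows", "body": {
  "moves": [
    {"claw": 0.43, "linear": [0, 0, 0.5], "turn": [0, 0, 0]},
    {"claw": 0.43, "linear": [0, 0, 0.5], "turn": [0, 0, 0]}
  ]
}}

```text
time_s: 3.08
ee_pos: [0.4545, 0.0093, 0.048]
eef_rot: [3.14, -0.001, 1.659]
force: [-2.0, 0.2, 5.9]
grip_width: 0.0406
```

Contact is confirmed at 5.9 N. Now the first stroke.

Request:
{"method": "play_rows", "body": {
  "moves": [
    {"claw": 0.43, "linear": [2, 0, 0], "turn": [0, 0, 0]},
    {"claw": 0.43, "linear": [6, 0, 0], "turn": [0, 0, 0]},
    {"claw": 0.43, "linear": [11, 0, 0], "turn": [0, 0, 0]},
    {"claw": 0.43, "linear": [15, 0, 0], "turn": [0, 0, 0]},
    {"claw": 0.43, "linear": [18, 0, 0], "turn": [0, 0, 0]},
    {"claw": 0.43, "linear": [20, 0, 0], "turn": [0, 0, 0]},
    {"claw": 0.43, "linear": [20, 0, 0], "turn": [0, 0, 0]}
  ]
}}

```text
time_s: 3.95
ee_pos: [0.4526, 0.0296, 0.0481]
eef_rot: [3.14, -0.001, 1.659]
force: [-3.6, -0.1, 5.4]
grip_width: 0.04
```

```bash
python3 -c "
from h import *
i=vision.camera('scene');cv2.imwrite('pics/s3.png',cv2.resize(i[100:260,240:500],None,fx=3,fy=3))
o=get_obs();print(o['ee_pos'],o['eef_rot'],o['force'],o['moment'])"
```

```text
[0.45258799 0.02962052 0.04806272] [ 3.14021651e+00 -6.01997474e-04  1.65878075e+00] [-3.88056544 -0.65911725  5.18944416] [-0.10566403  0.63738113  0.0279623 ]
```

View pics/s3.png

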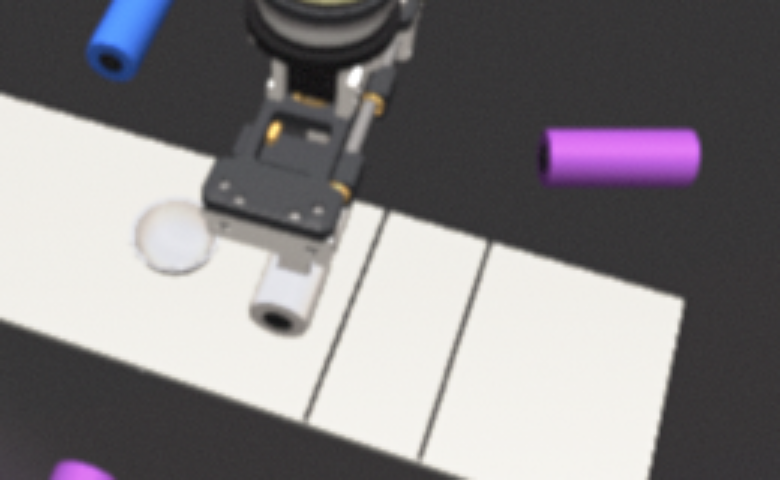

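Request:
{"method": "play_rows", "body": {
  "moves": [
    {"claw": 0.43, "linear": [0, 0, -5], "turn": [0, 0, 0]},
    {"claw": 0.43, "linear": [-6, 0, -5], "turn": [0, 0, 0]},
    {"claw": 0.43, "linear": [-11, 0, -5], "turn": [0, 0, 0]},
    {"claw": 0.43, "linear": [-11, 0, -2], "turn": [0, 0, 0]},
    {"claw": 0.43, "linear": [-11, 0, 0.1], "turn": [0, 0, 0]},
    {"claw": 0.43, "linear": [-11, 0, 0.3], "turn": [0, 0, 0]},
    {"claw": 0.43, "linear": [-11, 0, 0.3], "turn": [0, 0, 0]}
  ]
}}

```text
time_s: 4.88
ee_pos: [0.4536, 0.0187, 0.0479]
eef_rot: [3.14, -0.001, 1.659]
force: [-2.0, 0.0, 6.5]
grip_width: 0.0404
```

Request:
{"method": "play_rows", "body": {
  "moves": [
    {"claw": 0.43, "linear": [2, 0, 0], "turn": [0, 0, 0]},
    {"claw": 0.43, "linear": [6, 0, 0], "turn": [0, 0, 0]},
    {"claw": 0.43, "linear": [11, 0, 0], "turn": [0, 0, 0]},
    {"claw": 0.43, "linear": [16, 0, 0], "turn": [0, 0, 0]},
    {"claw": 0.43, "linear": [20, 0, 0], "turn": [0, 0, 0]},
    {"claw": 0.43, "linear": [22, 0, 0], "turn": [0, 0, 0]},
    {"claw": 0.43, "linear": [22, 0, 0], "turn": [0, 0, 0]}
  ]
}}

```text
time_s: 5.75
ee_pos: [0.4515, 0.0408, 0.048]
eef_rot: [3.141, -0.001, 1.659]
force: [-3.5, -0.3, 7.2]
grip_width: 0.0404
```

Request:
{"method": "play_rows", "body": {
  "moves": [
    {"claw": 0.43, "linear": [0, 0, -5], "turn": [0, 0, 0]},
    {"claw": 0.43, "linear": [-6, 0, -5], "turn": [0, 0, 0]},
    {"claw": 0.43, "linear": [-11, 0, -5], "turn": [0, 0, 0]},
    {"claw": 0.43, "linear": [-11, 0, -2], "turn": [0, 0, 0]},
    {"claw": 0.43, "linear": [-11, 0, 0], "turn": [0, 0, 0]},
    {"claw": 0.43, "linear": [-11, 0, 0.2], "turn": [0, 0, 0]},
    {"claw": 0.43, "linear": [-11, 0, 0.2], "turn": [0, 0, 0]}
  ]
}}

```text
time_s: 6.62
ee_pos: [0.4524, 0.0299, 0.048]
eef_rot: [3.141, -0.001, 1.659]
force: [-2.3, -1.0, 6.6]
grip_width: 0.0402
```

```bash
python3 -c "
from h import *
i=vision.camera('scene');cv2.imwrite('pics/s4.png',i)
cv2.imwrite('pics/s4c.png',cv2.resize(i[100:260,240:500],None,fx=3,fy=3,interpolation=2))
o=get_obs();print(o['ee_pos'],o['eef_rot'],o['force'],o['moment'])"
```

```text
[0.45242965 0.02993429 0.04798449] [ 3.14076832e+00 -5.09943584e-04  1.65934925e+00] [-2.0512397  -0.85188174  5.92049714] [-0.1350527   0.36483745  0.04032107]
```

View pics/s4c.png

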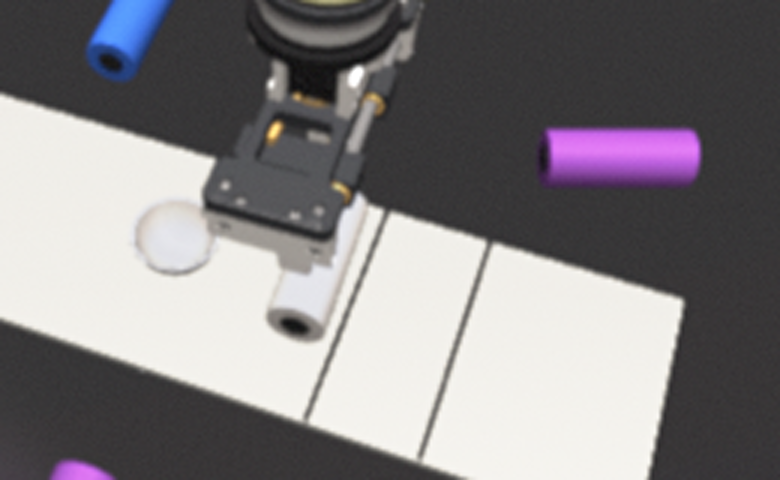

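```bash
python3 -c "
from h import *
for c in [(263,314),(279,319),(294,324)]: print(at('scene',(c[0]/3+240,c[1]/3+100),.028))"
```

```text
[0.5022351  0.02358747 0.028     ]
[0.50148753 0.03410416 0.028     ]
[0.50099695 0.04399623 0.028     ]
```

The pin rolls half as far as the tip, as expected: its end has advanced about 20.5 mm after 42 mm of tip travel. I'll continue with the same strokes.

Request:
{"method": "play_rows", "body": {
  "moves": [
    {"claw": 0.43, "linear": [2, 0, 0], "turn": [0, 0, 0]},
    {"claw": 0.43, "linear": [6, 0, 0], "turn": [0, 0, 0]},
    {"claw": 0.43, "linear": [11, 0, 0], "turn": [0, 0, 0]},
    {"claw": 0.43, "linear": [16, 0, 0], "turn": [0, 0, 0]},
    {"claw": 0.43, "linear": [20, 0, 0], "turn": [0, 0, 0]},
    {"claw": 0.43, "linear": [22, 0, 0], "turn": [0, 0, 0]},
    {"claw": 0.43, "linear": [22, 0, 0], "turn": [0, 0, 0]}
  ]
}}

```text
time_s: 7.55
ee_pos: [0.4503, 0.0521, 0.0481]
eef_rot: [3.141, -0.001, 1.66]
force: [-3.1, -0.3, 4.5]
grip_width: 0.0401
```

Request:
{"method": "play_rows", "body": {
  "moves": [
    {"claw": 0.43, "linear": [0, 0, -5], "turn": [0, 0, 0]},
    {"claw": 0.43, "linear": [-6, 0, -5], "turn": [0, 0, 0]},
    {"claw": 0.43, "linear": [-11, 0, -5], "turn": [0, 0, 0]},
    {"claw": 0.43, "linear": [-11, 0, -2], "turn": [0, 0, 0]},
    {"claw": 0.43, "linear": [-11, 0, 0], "turn": [0, 0, 0]},
    {"claw": 0.43, "linear": [-11, 0, 0.1], "turn": [0, 0, 0]},
    {"claw": 0.43, "linear": [-11, 0, 0.1], "turn": [0, 0, 0]}
  ]
}}

```text
time_s: 8.43
ee_pos: [0.4512, 0.0412, 0.048]
eef_rot: [3.141, -0.001, 1.66]
force: [-2.2, 0.2, 5.0]
grip_width: 0.0406
```

Request:
{"method": "play_rows", "body": {
  "moves": [
    {"claw": 0.43, "linear": [2, 0, 0], "turn": [0, 0, 0]},
    {"claw": 0.43, "linear": [6, 0, 0], "turn": [0, 0, 0]},
    {"claw": 0.43, "linear": [11, 0, 0], "turn": [0, 0, 0]},
    {"claw": 0.43, "linear": [16, 0, 0], "turn": [0, 0, 0]},
    {"claw": 0.43, "linear": [20, 0, 0], "turn": [0, 0, 0]},
    {"claw": 0.43, "linear": [22, 0, 0], "turn": [0, 0, 0]},
    {"claw": 0.43, "linear": [22, 0, 0], "turn": [0, 0, 0]}
  ]
}}

```text
time_s: 9.3
ee_pos: [0.4491, 0.0635, 0.0481]
eef_rot: [-3.141, -0.001, 1.66]
force: [-1.9, -0.3, 6.2]
grip_width: 0.0403
```

Request:
{"method": "play_rows", "body": {
  "moves": [
    {"claw": 0.43, "linear": [0, 0, -5], "turn": [0, 0, 0]},
    {"claw": 0.43, "linear": [-6, 0, -5], "turn": [0, 0, 0]},
    {"claw": 0.43, "linear": [-11, 0, -5], "turn": [0, 0, 0]},
    {"claw": 0.43, "linear": [-11, 0, -2], "turn": [0, 0, 0]},
    {"claw": 0.43, "linear": [-11, 0, 0], "turn": [0, 0, 0]},
    {"claw": 0.43, "linear": [-11, 0, 0.1], "turn": [0, 0, 0]},
    {"claw": 0.43, "linear": [-11, 0, 0.1], "turn": [0, 0, 0]}
  ]
}}

```text
time_s: 10.18
ee_pos: [0.4501, 0.0526, 0.048]
eef_rot: [-3.141, -0.001, 1.66]
force: [-2.2, -1.0, 5.3]
grip_width: 0.0402
```

```bash
python3 -c "
from h import *
i=vision.camera('scene');cv2.imwrite('pics/s5.png',i)
cv2.imwrite('pics/s5c.png',cv2.resize(i[100:260,240:500],None,fx=3,fy=3,interpolation=2))
o=get_obs();print(o['ee_pos'],o['eef_rot'],o['force'],o['moment'])"
```

```text
[0.45006049 0.0525986  0.04801352] [-3.14137008e+00 -5.63719669e-04  1.66034160e+00] [-2.23660691  0.03130465  4.86219162] [-0.11571366  0.27977688  0.01666687]
```

View pics/s5c.png

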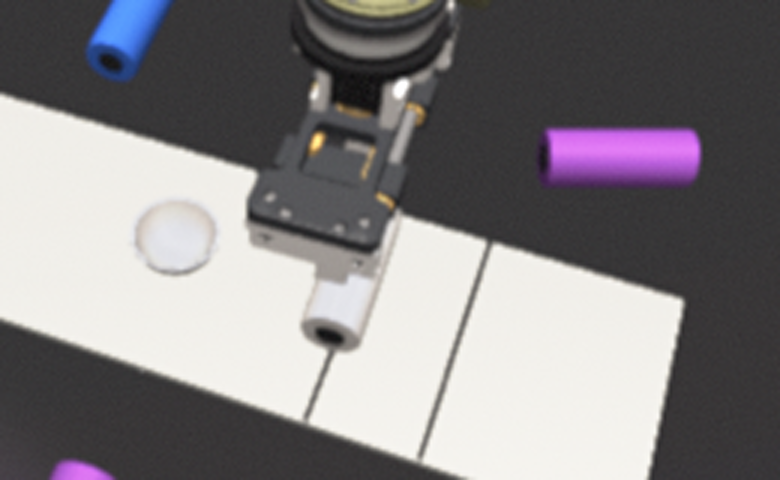

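The pin's end is now at crop (330,334), about halfway. I'll continue.

Request:
{"method": "play_rows", "body": {
  "moves": [
    {"claw": 0.43, "linear": [2, 0, 0], "turn": [0, 0, 0]},
    {"claw": 0.43, "linear": [6, 0, 0], "turn": [0, 0, 0]},
    {"claw": 0.43, "linear": [11, 0, 0], "turn": [0, 0, 0]},
    {"claw": 0.43, "linear": [16, 0, 0], "turn": [0, 0, 0]},
    {"claw": 0.43, "linear": [20, 0, 0], "turn": [0, 0, 0]},
    {"claw": 0.43, "linear": [22, 0, 0], "turn": [0, 0, 0]},
    {"claw": 0.43, "linear": [22, 0, 0], "turn": [0, 0, 0]}
  ]
}}

```text
time_s: 11.1
ee_pos: [0.448, 0.0749, 0.0481]
eef_rot: [-3.141, -0.001, 1.661]
force: [-2.9, 0.4, 6.0]
grip_width: 0.0404
```

Request:
{"method": "play_rows", "body": {
  "moves": [
    {"claw": 0.43, "linear": [0, 0, -5], "turn": [0, 0, 0]},
    {"claw": 0.43, "linear": [-6, 0, -5], "turn": [0, 0, 0]},
    {"claw": 0.43, "linear": [-11, 0, -5], "turn": [0, 0, 0]},
    {"claw": 0.43, "linear": [-11, 0, -2], "turn": [0, 0, 0]},
    {"claw": 0.43, "linear": [-11, 0, 0], "turn": [0, 0, 0]},
    {"claw": 0.43, "linear": [-11, 0, 0.1], "turn": [0, 0, 0]},
    {"claw": 0.43, "linear": [-11, 0, 0.1], "turn": [0, 0, 0]}
  ]
}}

```text
time_s: 11.98
ee_pos: [0.4489, 0.064, 0.048]
eef_rot: [-3.141, -0.001, 1.661]
force: [-1.3, -0.5, 4.9]
grip_width: 0.0406
```

Request:
{"method": "play_rows", "body": {
  "moves": [
    {"claw": 0.43, "linear": [2, 0, 0], "turn": [0, 0, 0]},
    {"claw": 0.43, "linear": [6, 0, 0], "turn": [0, 0, 0]},
    {"claw": 0.43, "linear": [11, 0, 0], "turn": [0, 0, 0]},
    {"claw": 0.43, "linear": [16, 0, 0], "turn": [0, 0, 0]},
    {"claw": 0.43, "linear": [20, 0, 0], "turn": [0, 0, 0]},
    {"claw": 0.43, "linear": [22, 0, 0], "turn": [0, 0, 0]},
    {"claw": 0.43, "linear": [22, 0, 0], "turn": [0, 0, 0]}
  ]
}}

```text
time_s: 12.85
ee_pos: [0.4468, 0.0863, 0.0481]
eef_rot: [-3.141, -0.001, 1.661]
force: [-3.0, -0.4, 4.8]
grip_width: 0.0402
```

Request:
{"method": "play_rows", "body": {
  "moves": [
    {"claw": 0.43, "linear": [0, 0, -5], "turn": [0, 0, 0]},
    {"claw": 0.43, "linear": [-6, 0, -5], "turn": [0, 0, 0]},
    {"claw": 0.43, "linear": [-11, 0, -5], "turn": [0, 0, 0]},
    {"claw": 0.43, "linear": [-11, 0, -2], "turn": [0, 0, 0]},
    {"claw": 0.43, "linear": [-11, 0, 0], "turn": [0, 0, 0]},
    {"claw": 0.43, "linear": [-11, 0, 0.1], "turn": [0, 0, 0]},
    {"claw": 0.43, "linear": [-11, 0, 0.1], "turn": [0, 0, 0]}
  ]
}}

```text
time_s: 13.72
ee_pos: [0.4477, 0.0754, 0.048]
eef_rot: [-3.141, -0.001, 1.661]
force: [-1.5, -0.4, 5.1]
grip_width: 0.0407
```

```bash
python3 -c "
from h import *
i=vision.camera('scene');cv2.imwrite('pics/s6.png',i)
cv2.imwrite('pics/s6c.png',cv2.resize(i[100:260,240:500],None,fx=3,fy=3,interpolation=2))
o=get_obs();print(o['ee_pos'],o['eef_rot'],o['force'],o['moment'])"
```

```text
[0.44772842 0.07540316 0.04801976] [-3.14056562e+00 -6.87203070e-04  1.66111637e+00] [-3.15977727 -0.08584831  4.82884484] [-0.12055739  0.3002675   0.05432188]
```

View pics/s6c.png

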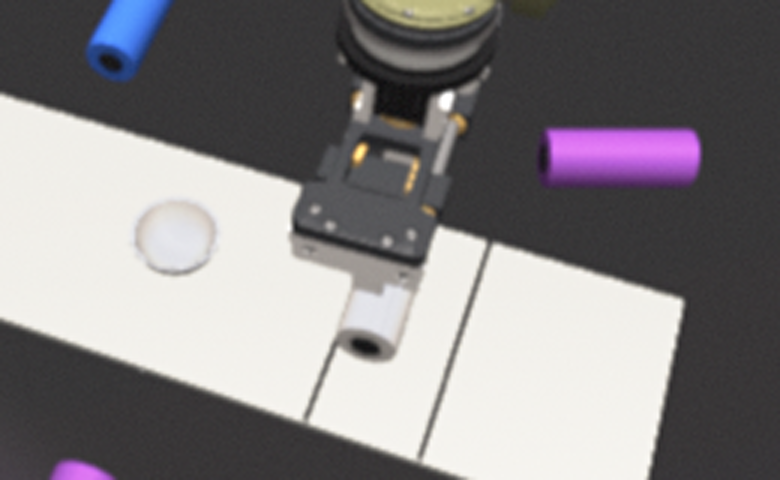

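```bash
cat >> h.py <<'E'
bay=np.array([.46335,.09984]); ye=np.array([-.05616,.99842]); xe=np.array([.99842,.05616])
def inbay(p): d=np.array(p)[:2]-bay; return (d@xe).round(4),(d@ye).round(4)
E
python3 -c "
from h import *
for c in [(263,314),(329.5,334),(367,345)]: p=at('scene',(c[0]/3+240,c[1]/3+100),.028);print(p,inbay(p))"
```

```text
[0.5022351  0.02358747 0.028     ] (np.float64(0.0345), np.float64(-0.0783))
[0.49864232 0.06669603 0.028     ] (np.float64(0.0334), np.float64(-0.0351))
[0.49647015 0.09050376 0.028     ] (np.float64(0.0325), np.float64(-0.0112))
```

About 15 mm remain. One full stroke plus a short one should do it, and then I'll lift away and look.

Request:
{"method": "play_rows", "body": {
  "moves": [
    {"claw": 0.43, "linear": [2, 0, 0], "turn": [0, 0, 0]},
    {"claw": 0.43, "linear": [6, 0, 0], "turn": [0, 0, 0]},
    {"claw": 0.43, "linear": [11, 0, 0], "turn": [0, 0, 0]},
    {"claw": 0.43, "linear": [16, 0, 0], "turn": [0, 0, 0]},
    {"claw": 0.43, "linear": [20, 0, 0], "turn": [0, 0, 0]},
    {"claw": 0.43, "linear": [22, 0, 0], "turn": [0, 0, 0]},
    {"claw": 0.43, "linear": [22, 0, 0], "turn": [0, 0, 0]}
  ]
}}

```text
time_s: 14.65
ee_pos: [0.4457, 0.0977, 0.0481]
eef_rot: [-3.14, -0.001, 1.661]
force: [-2.5, -0.0, 7.2]
grip_width: 0.0406
```

Request:
{"method": "play_rows", "body": {
  "moves": [
    {"claw": 0.43, "linear": [0, 0, -5], "turn": [0, 0, 0]},
    {"claw": 0.43, "linear": [-6, 0, -5], "turn": [0, 0, 0]},
    {"claw": 0.43, "linear": [-11, 0, -5], "turn": [0, 0, 0]},
    {"claw": 0.43, "linear": [-11, 0, -2], "turn": [0, 0, 0]},
    {"claw": 0.43, "linear": [-11, 0, 0], "turn": [0, 0, 0]},
    {"claw": 0.43, "linear": [-11, 0, 0.1], "turn": [0, 0, 0]},
    {"claw": 0.43, "linear": [-11, 0, 0.1], "turn": [0, 0, 0]}
  ]
}}

```text
time_s: 15.52
ee_pos: [0.4466, 0.0868, 0.0481]
eef_rot: [-3.14, -0.001, 1.662]
force: [-2.2, 0.4, 5.8]
grip_width: 0.0404
```

Request:
{"method": "play_rows", "body": {
  "moves": [
    {"claw": 0.43, "linear": [2, 0, 0], "turn": [0, 0, 0]},
    {"claw": 0.43, "linear": [5, 0, 0], "turn": [0, 0, 0]},
    {"claw": 0.43, "linear": [8, 0, 0], "turn": [0, 0, 0]},
    {"claw": 0.43, "linear": [10, 0, 0], "turn": [0, 0, 0]},
    {"claw": 0.43, "linear": [10, 0, 0], "turn": [0, 0, 0]},
    {"claw": 0.43, "linear": [10, 0, 0], "turn": [0, 0, 0]}
  ]
}}

```text
time_s: 16.27
ee_pos: [0.4456, 0.0971, 0.0481]
eef_rot: [-3.14, -0.001, 1.662]
force: [-2.9, -0.2, 5.8]
grip_width: 0.0401
```

Request:
{"method": "play_rows", "body": {
  "moves": [
    {"claw": 0.43, "linear": [0, 0, -5], "turn": [0, 0, 0]},
    {"claw": 0.43, "linear": [0, 0, -40], "turn": [0, 0, 0]},
    {"claw": 0.43, "linear": [-40, 0, -90], "turn": [0, 0, 0]},
    {"claw": 0.43, "linear": [-90, -20, -110], "turn": [0, 0, 0]},
    {"claw": 0.43, "linear": [-140, -40, -120], "turn": [0, 0, 0]},
    {"claw": 0.43, "linear": [-190, -60, -120], "turn": [0, 0, 0]},
    {"claw": 0.43, "linear": [-240, -70, -120], "turn": [0, 0, 0]},
    {"claw": 0.43, "linear": [-260, -80, -120], "turn": [0, 0, 0]}
  ]
}}

```text
time_s: 17.27
ee_pos: [0.3893, -0.1712, 0.1682]
eef_rot: [-3.141, -0.0, 1.66]
force: [0.7, 0.5, -1.0]
grip_width: 0.0402
```

```bash
python3 -c "
from h import *
i=vision.camera('scene');cv2.imwrite('pics/s7c.png',cv2.resize(i[100:260,240:500],None,fx=3,fy=3,interpolation=2))
i=vision.camera('top');cv2.imwrite('pics/t7c.png',cv2.resize(i[170:285,195:465],None,fx=2.9,fy=2.9,interpolation=cv2.INTER_CUBIC))
o=get_obs();print(o['time_s'],o['ee_pos'],o['force'])"
```

```text
17.375 [ 0.38921093 -0.17058079  0.16801023] [ 0.09640141  1.3838265  -0.2560064 ]
```

View pics/s7c.png

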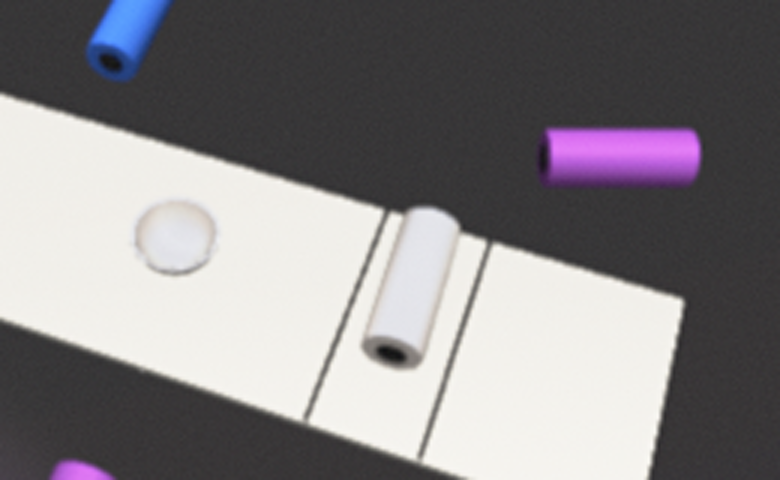

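View pics/t7c.png

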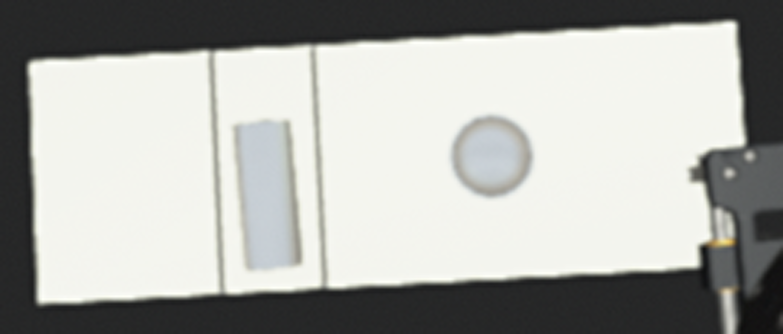

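```bash
python3 -c "
from h import *
q=[at('top',C(*p),.03)[:2] for p in [(234,124),(288,121),(247,268),(301,264)]]
print('top ends',inbay((q[0]+q[1])/2),inbay((q[2]+q[3])/2),'centre',inbay(sum(q)/4))
p=at('scene',(391/3+240,351/3+100),.028);print('scene end',inbay(p))
L=[at('scene',(a/3+240,b/3+100),.008) for a,b in [(388,210),(305,420),(491,241),(421,459)]]
print([inbay(p) for p in L])
"
```

```text
top ends (np.float64(0.0312), np.float64(0.0007)) (np.float64(-0.0672), np.float64(-0.0034)) centre (np.float64(-0.018), np.float64(-0.0014))
scene end (np.float64(0.0313), np.float64(0.0037))
[(np.float64(-0.0848), np.float64(-0.0318)), (np.float64(0.0843), np.float64(-0.0322)), (np.float64(-0.0847), np.float64(0.0403)), (np.float64(0.0838), np.float64(0.0406))]
```

Both cameras put the pin inside the bay: its ends are at +0.7 and −3.4 mm and its centre is 18 mm off the long centre line. The dish hasn't moved and the arm is clear.

```bash
python3 -c "
from station import hand_in,get_obs
print(get_obs()['joint_vel'].round(3)); print(hand_in())"
```

```text
[ 0.058 -0.006  0.006  0.01   0.001  0.051]
the job is handed in; nothing more can be done
None
```

I rolled the steel pin about 83 mm along the plate (roughly 4 rad) and left it lying between the two black lines. It took eight light top strokes at 5–7 N with the tips at 48 mm. I then drew the arm clear and handed in at about 17.4 s.

- **Position:** in the top view the pin's ends were +0.7 mm and −3.4 mm from the bay's middle line (limit ±14), and its centre was 18 mm off the plate's long centre line (limit 40).
- **Camera agreement:** the scene camera put one end at +3.7 mm. Its view of the black lines was shifted by about 4 mm as well, so the two cameras agree.
- **Rolling:** the pin advanced about half as far as the tips throughout, so it rolled rather than slid. I did not measure its rotation directly.
- **Other objects:** the dish was unmoved in the last pictures. The arm never went near the socket or the tin, but I did not measure those two again.
- **Not explained:** a sideways force of 2–4 N showed during the strokes. Drift across the plate was only about 3 mm.

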